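# Feed a seed box through the gravity flap of a dry box

### The arm

A 7-joint arm with a two-finger parallel gripper is mounted at the origin on the work surface. World frame = base frame: x ahead of the robot, y to its left, z up, the work surface at z = 0. Lengths are in m, angles in rad, forces in N, time in s.
With the tool pointing down it reaches from about 0.425 to 0.875 m from the base axis. Payload 4.7 kg.
Tool frame: the origin (TCP) lies midway between the tips of the shut fingers; the grasp point (between the pads) lies 19 mm behind it; x points along the fingers, z is the direction in which the jaws open and shut, and the axes are right-handed (so a half turn about x gives the same grasp; the last joint's range is limited). The gripper opens to 87 mm and grips with 3 to 60 N. Pads are 19 mm wide; open, the fingers measure 117 mm over their backs; the gripper's body (75 mm by 190 mm) begins 51 mm behind the grasp point.
Start: joints at [-1.201, 0.321, -0.07, 1.45, 0.023, 1.371, -0.057], TCP at [0.226, 0.609, 0.223] pointing down, gripper open.
Joint ranges: [-2.86, 2.86], [-0.3, 2.09], [-1.38, 1.24], [0.06, 2.45], [-1.56, 4.7], [0.09, 2.05], [-2.69, 2.69]. Speed limits (rad/s): [2.57, 2.57, 3.14, 3.14, 3.14, 3.14, 3.14].

### API

Orientations are given as a rotation vector (axis times angle).
In Python, from bench import ctrl, vision, close_job gives the robot as it stands. The module is installed in compiled form; this text tells all that it offers.
- The arm moves only by the tool servo_tool, never from a script. Its argument "commands" is a list that holds one entry, the list of rows, each a list of 7 numbers: the turn, a rotation vector about the tool's x, y, z in degrees, then the shift along the tool's x, y, z in mm, then the finger opening in mm, from 0 to 87. In form: [[[wx, wy, wz, x, y, z, grip], ...]]. A call has 1 to 5 rows; each row is the pose to reach, as a shift and turn from the pose commanded when the call began, along the tool's axes at that moment; what a row does not reach only later rows make up. A row lasts 1/8 s, in which the tool goes at most 62.5 mm and 10.7 degrees, less where a joint would pass 70% of its speed; a pose out of reach is approached as far as the arm can. A call with a gripper value outside its range is refused whole. The fingers move at their own pace and stop on an object; "newtons" is the grip in N (left out, the last holds). Time passes only in rows, so rows that repeat a pose let the fingers close. It gives the time, the measured TCP pose, the force and the opening at its end, in the units of the state.
- ctrl.get_state(): the state, without advancing time (a new reading comes with each control period).
- vision.get_image(name): name is "scene" or "top" or "wrist"; returns the picture (400x640x3 uint8, red, green, blue); there is no depth.
- vision.camera_info(name): a dict with "fov_y" (degrees; the focal length in pixels is half the picture's height over the tangent of half this angle, whatever the lens; pixels are square), "cx", "cy" (the principal point, pixels), "pose" (4x4, takes a point from camera to world coordinates). Camera axes: x right, y down, z forward; pixel columns grow to the right and rows downward; lengths in m; the calibration is good to about 2 mm. A picture is of the moment at which its call begins: read the wrist's pose just before it. camera_info takes no time and is no camera call; for the wrist camera it gives the pose at the moment of the call.
- close_job(): hands the job in, once; it reports no verdict.
The state is a dict: "time": time; "joint_positions": joint angles; "qd": joint speeds; "joint_torque": joint torques, N m; "position": TCP position; "tool_rot": TCP orientation; "ft_force": force on the tool from outside, world axes, zero at the start; "torque": the same for the moment, N m; "grip_width": opening from 0.0 (shut) to 1.0 (fully open).
Only numpy, scipy, OpenCV 4.12 (cv2) and the standard library are available. Lean on these libraries where they do the work, as an engineer would, in place of code of your own. Each camera call takes 0.05 s, during which the arm holds its last target. There are 200 camera calls.

### The job

Push the yellow-lidded seed box along its ledge with your fingertips, through the orange gravity flap and on over the sill until it has dropped flat onto the floor of the clear dry box, then pull back so that the flap swings shut behind it. Only slide the seed box: do not lift it. Leave the blue-lidded box, the bottle and the pot where they stand.

Things in the scene. Friction and masses are not known exactly. Their poses are not given: they have to be found in the camera images.
- drybox: the fixed dry box: white feed ledge, then a clear low chamber behind an orange flap. Origin on the bench under the flap's hinge, mid-width; x runs level from ledge into chamber (feeding direction), z up, y left. Ledge top level at z = 16 mm, from x = -180 to +5 mm; a rail each side (inner faces y = +-46, tops z = 26 mm)
- lintel (a point): middle of the underside of the grey bar over the doorway, 85 mm above the bench, 1 mm before the hinge; axes as the dry box. Doorway x = -6 to +4 mm, 92 mm wide; bar, posts (out to y = +-58 mm) and roof end at z = 94 mm. Fingers must reach in under it 12 to 25 mm past the hinge: a tool tilted some 40 to 45 degrees, fingertips forward, does; a vertical one meets the bar
- sill (a point): middle of the sill: the inner end of the ledge top, 5 mm inward of the hinge, 16 mm above the bench; axes as the dry box. Past it the floor is 12 mm lower: a box pushed wholly over it drops flat and cannot slide back
- bay (a point): middle of the chamber's dark floor, 4 mm above the bench; axes as the dry box. The chamber is 92 mm wide, x = +5 to +131 mm from the hinge, with clear walls and a clear roof (underside 90 mm above the bench; a flat white dial, 6 mm high, sits on top)
- flap (a joint): angle of the orange flap, rad: 0 hanging shut, up to 1.35 as its lower edge swings inward and up. Level hinge across the doorway, 83 mm above the bench. Opens inward only, 40 to 70 g, no spring, falls shut by its own weight. The advancing seed box pushes it open; it then rides on the box's lid or on the fingers
- flap_edge (a point): middle of the flap's lower edge (flap 88 mm wide, 4 mm thick, reaching 52 mm below the hinge: shut, the edge is 31 mm above the bench, 15 mm above the ledge)
- seedbox_center (a point): centre of the seed box to be fed: a closed flat white box with a yellow lid, 70 mm long (its x axis), 56 mm wide (y), 26 mm high, 80 to 180 g; stands on the ledge outside the flap, its x axis within 0.15 rad of the feeding direction. Centre 13 mm above its underside
- sparebox_center (a point): centre of the bystander box: same size, blue lid, standing on the bench. Leave alone
- bottle_center (a point): centre of an amber bottle, 44 mm in diameter, 105 mm high, standing on the bench. Leave alone
- pot_center (a point): centre of a small terracotta pot, 64 mm across the rim, 58 mm high, standing on the bench. Leave alone

How it is judged:
On the way, in this order (a step that is already met when the one before it is completed fails the run):
1. the flap is pushed open while the seed box is not yet through (value of joint flap above 0.3 rad and x of seedbox_center in the frame of drybox below 0.0355 m), for 0.1 s.
2. the seed box has dropped off the sill onto the chamber floor (x of seedbox_center in the frame of drybox above 0.0365 m and z of seedbox_center in the frame of drybox below 0.0195 m and angle between seedbox_center's own z axis and vertical below 0.06 rad), for 0.1 s.
At the end, for the whole second after the job is handed in: The seed box lies at rest and flat (within 0.06 rad) on the chamber floor, wholly past the sill, and the flap hangs shut (within 0.06 rad) (all of step 2 and x of seedbox_center in the frame of drybox below 0.13 m and y of seedbox_center in the frame of drybox between -0.046 and 0.046 m and linear speed of seedbox below 0.02 m/s and value of joint flap below 0.06 rad); the robot touches nothing.
It fails at once if the seed box is lifted (its centre more than 15 mm above its height on the ledge) or tipped over 0.5 rad (height (world z) of seedbox_center above 0.044 m or angle between seedbox_center's own z axis and vertical above 0.5 rad).
It fails at once if the blue-lidded box, the bottle or the pot is moved by more than 15 mm (distance of any of sparebox_center, bottle_center, pot_center from where it was at the start of the episode above 0.015 m).
It also fails if it takes over 35 s, if anything falls off the work surface, if the arm or the gripper's body presses on something with over 40 N, if the wrist force passes 120 N, or if a joint passes its speed limit or range.

## Working session

There is one attempt and no reset: what is moved stays moved. The work goes in short steps, Python scripts to look and compute and a tool call to move; the robot and the scene stay as the last step left them, time stands still between calls to the robot, and variables do not carry over. Pictures are saved under pics/ and viewed, about 8 in all and at most 12, crops included, and the job is handed in when it is done.

Besides the shell and the picture viewer there is one more tool, called after "Emit:" by a JSON object that holds its "op" and its "data", one argument or row to a line. servo_tool: Moves the arm, as the interface text tells. Its arguments: {"type":"object","properties":{"commands":{"type":"array"},"newtons":{"type":"number"}},"required":["commands"]}

```bash
mkdir -p pics
python3 - <<'E'
from bench import ctrl, vision
import cv2, numpy as np
s=ctrl.get_state(); print(s)
for n in ("top","scene"):
    im=vision.get_image(n); i=vision.camera_info(n); print(n,i)
    cv2.imwrite(f"pics/{n}0.png",im[:,:,::-1])
E
```

```text
{'time': 0.0, 'joint_positions': array([-1.20090315,  0.32181138, -0.070093  ,  1.45168237,  0.02263206,
        1.37079004, -0.05688012]), 'qd': array([ 1.46907633e-05, -1.56133214e-03, -9.92738579e-04,  1.28363787e-03,
        5.02913244e-04,  1.41755455e-03,  2.85049347e-04]), 'joint_torque': array([ 1.11337145e-04, -4.91291070e+01, -4.03765664e-01, -3.12535071e+01,
       -6.38781628e-02,  4.37754253e-02,  1.75299974e-04]), 'position': array([0.22627676, 0.60875098, 0.22146543]), 'tool_rot': array([-0.94447466,  1.35827438,  0.94250938]), 'ft_force': array([-0.85149214, -0.49197558, -0.5307859 ]), 'torque': array([-0.02769701, -0.02633299,  0.02611942]), 'grip_width': 1.0013425029414056}
top {'fov_y': 48.20862923140971, 'cx': 318.66207555274303, 'cy': 196.84656427562982, 'pose': array([[ 0.02825558, -0.9983109 ,  0.05076388,  0.53299257],
       [-0.99859859, -0.03046428, -0.04327571,  0.08706827],
       [ 0.04474909, -0.04946996, -0.99777264,  0.84660222],
       [ 0.        ,  0.        ,  0.        ,  1.        ]])}
scene {'fov_y': 55.057347693751574, 'cx': 319.6307028016881, 'cy': 198.14607292902676, 'pose': array([[-0.37589022,  0.64759169, -0.6628209 ,  1.01838364],
       [ 0.92646844,  0.24793035, -0.2831727 ,  0.24618001],
       [-0.01904687, -0.72052449, -0.69316786,  0.53486845],
       [ 0.        ,  0.        ,  0.        ,  1.        ]])}
```

View pics/top0.png

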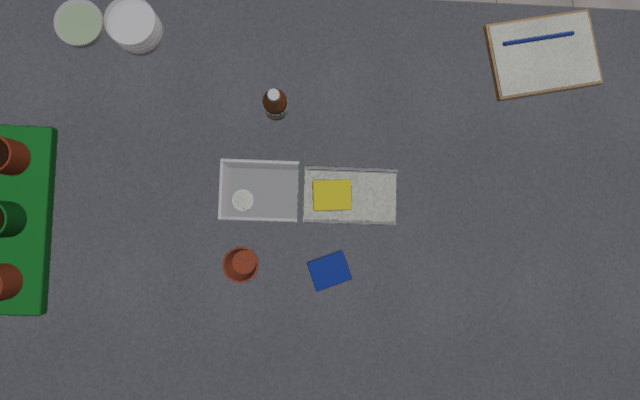

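View pics/scene0.png

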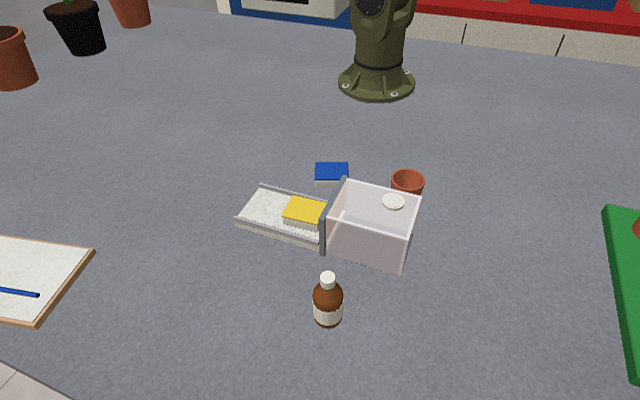

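The top view shows the feed ledge running from columns 397 to 303, the yellow lid at about (332,195), and the chamber to the left. Feeding is therefore along roughly world +y. The bottle is at (275,103), the pot at (240,264) and the blue box at (330,270).

Run:
```python
import cv2
im=cv2.imread("pics/top0.png")[150:235,210:410]
cv2.imwrite("pics/top0c.png",cv2.resize(im,None,fx=4,fy=4,interpolation=cv2.INTER_CUBIC))
```

```text
(no output)
```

View pics/top0c.png

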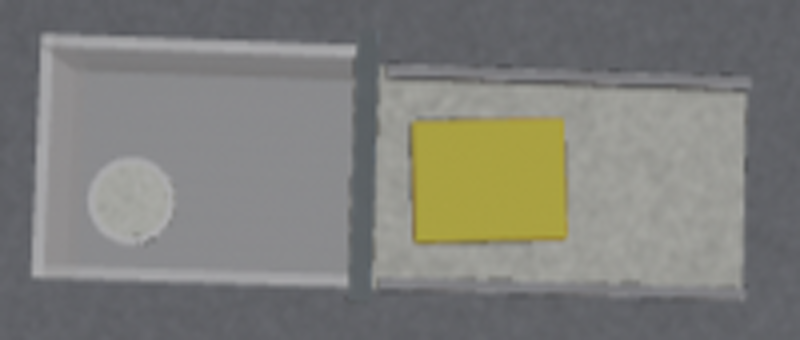

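```bash
cat > h.py <<'E'
import numpy as np
from bench import ctrl, vision
from scipy.spatial.transform import Rotation as R
def ray(n,px,z,i=None):
    i=i or vision.camera_info(n); f=200/np.tan(np.radians(i["fov_y"]/2)); P=i["pose"]
    d=P[:3,:3]@np.array([(px[0]-i["cx"])/f,(px[1]-i["cy"])/f,1]); o=P[:3,3]
    return o+d*(z-o[2])/d[2]
def crop(c): return (210+(c[0]+.5)/4-.5,150+(c[1]+.5)/4-.5)
E
python3 - <<'E'
from h import *
t=lambda c,z: ray("top",crop(c),z)[:2]
lid=np.array([t(c,.042) for c in [(412,121),(564,118),(567,239),(415,241)]])
print("lid",lid.mean(0),[np.linalg.norm(lid[i]-lid[i-1]) for i in range(4)])
l=(lid[0]-lid[1])+(lid[3]-lid[2]); print("lid yaw",np.degrees(np.arctan2(l[1],l[0])))
up=[t(c,.026) for c in [(388,79),(750,89)]]; lo=[t(c,.026) for c in [(376,281),(743,290)]]
print("rails",up,lo)
for a in (up,lo):
    v=a[0]-a[1]; print(np.degrees(np.arctan2(v[1],v[0])),np.linalg.norm(v))
print("ledge end",t((746,92),.016),t((743,290),.016))
ro=[t(c,.094) for c in [(42,35),(357,46),(350,287),(33,276)]]; print("roof",ro)
print("bar",t((378,170),.094),t((355,170),.094))
print("bystanders spare,bottle,pot",[ray("top",p,z)[:2] for p,z in [((330,270),.026),((274,95),.105),((240,264),.058)]])
print(R.from_rotvec(ctrl.get_state()["tool_rot"]).as_matrix())
E
```

```text
lid [0.57884233 0.02811069] [np.float64(0.0541927889938058), np.float64(0.06895268578108078), np.float64(0.05485600381193104), np.float64(0.06871925129950628)]
lid yaw 92.70333617618488
rails [array([0.62474328, 0.07510981]), array([ 0.6256737 , -0.09319836])] [array([0.53166924, 0.07785054]), array([ 0.53229751, -0.09175622])]
90.31673271938772 0.16831074195956106
90.21223660542374 0.16960792424132923
ledge end [ 0.62532349 -0.09352498] [ 0.53228904 -0.09393541]
roof [array([0.63084131, 0.22168332]), array([0.63070648, 0.08960887]), array([0.52895698, 0.08944389]), array([0.52983087, 0.22145042])]
bar [0.57850082 0.07917138] [0.57820088 0.08885011]
bystanders spare,bottle,pot [array([0.44160659, 0.02696528]), array([0.73908502, 0.13454179]), array([0.451896  , 0.18660729])]
[[-4.81868779e-04 -9.37378058e-01  3.48313285e-01]
 [-1.66259651e-03  3.48313595e-01  9.37376592e-01]
 [-9.99998502e-01 -1.27411937e-04 -1.72632293e-03]]
```

```bash
cat >> h.py <<'E'
O=np.array([.5790,.0853,0]); YAW=np.radians(90.3)
B=R.from_euler('z',YAW).as_matrix()
def pose():
    s=ctrl.get_state(); return s["position"],R.from_rotvec(s["tool_rot"]),s
def toolR(tilt):
    t=np.radians(tilt); s,c=np.sin(t),np.cos(t)
    return R.from_matrix(B@np.array([[s,c,0],[0,0,-1],[-c,s,0]]))
def go(local,tilt=43):
    p,r,s=pose(); tgt=O+B@np.array(local)
    print("row", np.round(np.degrees((r.inv()*toolR(tilt)).as_rotvec()),1), np.round(1e3*r.inv().apply(tgt-p),1))
def where():
    p,r,s=pose(); print("t",round(s["time"],2),"local mm",np.round(1e3*B.T@(p-O),1),"err deg",np.round(np.degrees((r.inv()*toolR(43)).as_rotvec()),1),"F",np.round(s["ft_force"],1),"grip",round(s["grip_width"]*87,1),"q",np.round(s["joint_positions"],2))
E
python3 -c "
from h import *
print(toolR(43).as_matrix()); where(); go([-.185,0,.20]); go([-.185,0,.20],0)"
```

```text
[[-3.57091875e-03 -3.82934153e-03  9.99986292e-01]
 [ 6.81989011e-01  7.31343676e-01  5.23596383e-03]
 [-7.31353702e-01  6.81998360e-01 -1.11022302e-16]]
t 0.1 local mm [525.3 349.9 221.6] err deg [ 65.8 -26.   37.6] F [ 0.3 -0.2 -1. ] grip 87.2 q [-1.2   0.32 -0.07  1.45  0.02  1.37 -0.06]
row [ 65.8 -26.   37.6] [  22.6 -578.3 -540.9]
row [69.3 -0.1  0.1] [  22.6 -578.3 -540.9]
```

Emit:
{"op": "servo_tool", "data": {
  "commands": [
    [[69,0,0,0,-578,-541,35],[69,0,0,0,-578,-541,35],[69,0,0,0,-578,-541,35],[69,0,0,0,-578,-541,35],[69,0,0,0,-578,-541,35]]
  ]
}}

```text
time: 0.72
position: [0.3665, 0.3275, 0.2223]
tool_rot: [-0.213, 1.56, 0.213]
ft_force: [0.2, -0.5, -0.2]
grip_width: 0.518
```

```bash
python3 -c "
from h import *
where(); go([-.185,0,.20])"
```

```text
t 0.72 local mm [243.3 211.3 222.3] err deg [14.5 -5.7 42.7] F [ 0.2 -0.5 -0.2] grip 45.1 q [-0.96 -0.02  0.18  1.84  0.    1.32 -0.51]
row [14.5 -5.7 42.7] [  22.3 -468.8   91.2]
```

Emit:
{"op": "servo_tool", "data": {
  "commands": [
    [[14.5,-5.7,42.7,0,-469,91,35],[14.5,-5.7,42.7,0,-469,91,35],[14.5,-5.7,42.7,0,-469,91,35],[14.5,-5.7,42.7,0,-469,91,35],[14.5,-5.7,42.7,0,-469,91,35]]
  ]
}}

```text
time: 1.35
position: [0.5061, 0.0495, 0.2226]
tool_rot: [0.584, 1.49, 0.594]
ft_force: [0.8, 1.0, 0.6]
grip_width: 0.4
```

```bash
python3 -c "
from h import *
where(); go([-.185,0,.20])"
```

```text
t 1.35 local mm [-35.4  73.1 222.6] err deg [ 0.1  0.  -0.1] F [0.8 1.  0.6] grip 34.8 q [-0.46  0.24  0.9   1.86 -0.84  1.57  0.66]
row [ 0.1  0.  -0.1] [ -85.8 -124.7   73. ]
```

Emit:
{"op": "servo_tool", "data": {
  "commands": [
    [[0,0,0,-86,-125,73,35],[0,0,0,-86,-125,73,35],[0,0,0,-86,-125,73,35],[0,0,0,-86,-125,73,35],[0,0,0,-86,-125,73,35]]
  ]
}}

```text
time: 1.98
position: [0.5803, -0.0952, 0.1997]
tool_rot: [0.579, 1.495, 0.596]
ft_force: [0.5, 0.4, 0.2]
grip_width: 0.402
```

```bash
python3 -c "
from h import *
import cv2
where(); go([-.135,0,.08]); go([-.117,0,.031])
cv2.imwrite('pics/w1.png',vision.get_image('wrist')[:,:,::-1])
cv2.imwrite('pics/top1.png',vision.get_image('top')[:,:,::-1])"
```

```text
t 1.98 local mm [-180.5   -0.4  199.7] err deg [ 0.3 -0.3 -0. ] F [0.5 0.4 0.2] grip 35.0 q [-0.13  0.6   0.88  1.54 -0.96  1.81  0.87]
row [ 0.3 -0.3 -0. ] [ 1.186e+02 -4.840e+01  1.000e-01]
row [ 0.3 -0.3 -0. ] [166.7 -68.6   0.2]
```

View pics/w1.png

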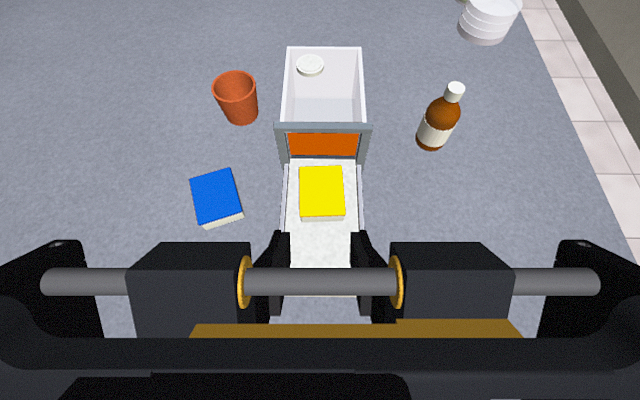

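The wrist view shows the fingers centred on the ledge. The lid runs from (300,166) to (345,214), the orange flap is shut at (323,144), and the other objects are clear of the path. I'll check the lid position from this view, then descend behind the box.

```bash
python3 -c "
from h import *
for p,z in [((300,166),.042),((342.5,166),.042),((345.5,214),.042),((300,214),.042),((276,124),.094),((371,124),.094)]: print(np.round(1e3*B.T@(ray('wrist',p,z)-O),1))"
```

```text
[-21.1  25.7  42. ]
[-20.5 -29.3  42. ]
[-88.2 -31.3  42. ]
[-88.8  23.   42. ]
[ 3.7 51.9 94. ]
[  5. -60.  94.]
```

Emit:
{"op": "servo_tool", "data": {
  "commands": [
    [[0,0,0,60,-25,0,35],[0,0,0,105,-43,0,35],[0,0,0,130,-54,0,35],[0,0,0,150,-62,0,35],[0,0,0,150,-62,0,35]]
  ]
}}

```text
time: 2.7
position: [0.5797, -0.0382, 0.0478]
tool_rot: [0.578, 1.495, 0.597]
ft_force: [-0.1, 0.6, -0.2]
grip_width: 0.405
```

```bash
python3 -c "
from h import *
where(); go([-.117,0,.030])"
```

```text
t 2.7 local mm [-1.235e+02 -1.000e-01  4.780e+01] err deg [ 0.3 -0.3  0. ] F [-0.1  0.6 -0.2] grip 35.3 q [-0.17  0.72  0.8   1.71 -1.07  1.59  1.  ]
row [ 0.3 -0.3  0. ] [17.4 -7.4 -0. ]
```

Emit:
{"op": "servo_tool", "data": {
  "commands": [
    [[0,0,0,17,-7,2,35],[0,0,0,17,-7,2,35],[0,0,0,17,-7,2,35]]
  ]
}}

```text
time: 3.08
position: [0.5821, -0.0328, 0.0312]
tool_rot: [0.578, 1.494, 0.595]
ft_force: [0.4, 0.2, 0.4]
grip_width: 0.4
```

```bash
python3 -c "
from h import *
import cv2
where(); go([-.060,-.002,.030])
a=vision.get_image('wrist')[60:260,200:450]; b=vision.get_image('scene')[150:290,210:450]
cv2.imwrite('pics/w2.png',np.vstack([cv2.resize(a,(400,320)),cv2.resize(b,(400,233))])[:,:,::-1])"
```

```text
t 3.08 local mm [-118.2   -2.5   31.2] err deg [ 0.3 -0.2  0.1] F [0.4 0.2 0.4] grip 34.8 q [-0.17  0.74  0.78  1.71 -1.08  1.57  1.01]
row [ 0.3 -0.2  0.1] [40.5 41.8 -0.1]
```

View pics/w2.png

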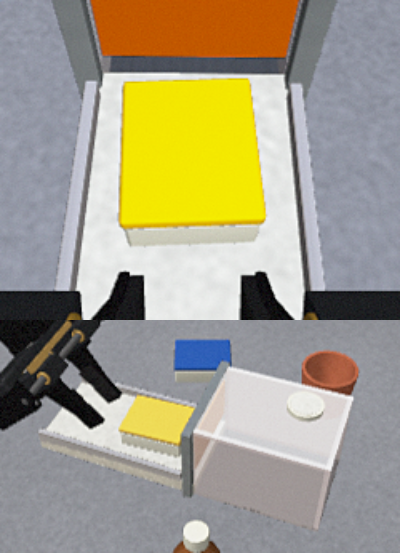

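The box is square on the ledge with both fingertips behind its rear face. I'll narrow the fingers to 27 mm and push.

Emit:
{"op": "servo_tool", "data": {
  "commands": [
    [[0,0,0,12,13,0,27],[0,0,0,20,22,0,27],[0,0,0,27,29,0,27],[0,0,0,34,37,0,27],[0,0,0,41,44,0,27]]
  ]
}}

```text
time: 3.8
position: [0.5812, 0.0284, 0.031]
tool_rot: [0.578, 1.494, 0.596]
ft_force: [0.3, -1.9, 1.4]
grip_width: 0.313
```

```bash
python3 -c "
from h import *
where(); go([-.015,-.002,.030])"
```

```text
t 3.8 local mm [-56.9  -1.9  31. ] err deg [ 0.3 -0.3  0. ] F [ 0.3 -1.9  1.4] grip 27.3 q [-0.27  0.7   0.77  1.78 -1.11  1.5   0.96]
row [ 0.3 -0.3  0. ] [29.3 30.   0.4]
```

Emit:
{"op": "servo_tool", "data": {
  "commands": [
    [[0,0,0,6,6,0,27],[0,0,0,12,12,0,27],[0,0,0,18,19,0,27],[0,0,0,24,25,0,27],[0,0,0,24,25,0,27]]
  ]
}}

```text
time: 4.42
position: [0.5804, 0.0638, 0.0302]
tool_rot: [0.578, 1.495, 0.598]
ft_force: [0.7, 0.4, -0.3]
grip_width: 0.311
```

```bash
python3 -c "
from h import *
import cv2
where(); go([.010,-.002,.030])
a=vision.get_image('wrist')[60:260,200:450]; b=vision.get_image('scene')[150:290,210:450]
cv2.imwrite('pics/w3.png',np.vstack([cv2.resize(a,(400,320)),cv2.resize(b,(480,280))[:,40:440]])[:,:,::-1])"
```

```text
t 4.42 local mm [-21.5  -1.3  30.2] err deg [ 0.3 -0.3 -0. ] F [ 0.7  0.4 -0.3] grip 27.0 q [-0.33  0.67  0.76  1.81 -1.13  1.46  0.93]
row [ 0.3 -0.3 -0. ] [21.7 22.9  1. ]
```

View pics/w3.png

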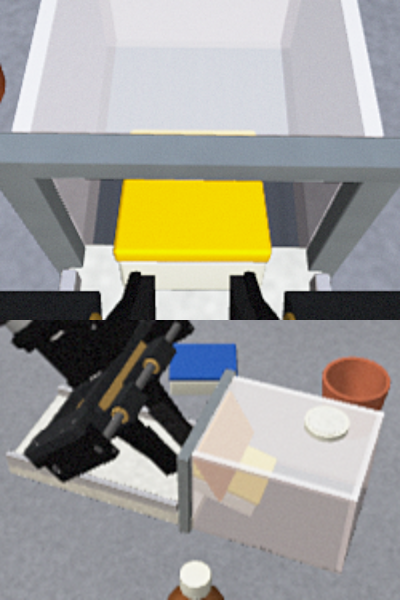

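The box is halfway in, with the flap riding on its lid and both fingers square on the rear face. I'll continue over the sill.

Emit:
{"op": "servo_tool", "data": {
  "commands": [
    [[0,0,0,5,5,0,27],[0,0,0,10,10,0,27],[0,0,0,15,15,0,27],[0,0,0,20,21,0,27],[0,0,0,23,24,0,27]]
  ]
}}

```text
time: 5.15
position: [0.5802, 0.0967, 0.03]
tool_rot: [0.578, 1.495, 0.597]
ft_force: [-0.6, 0.1, -0.1]
grip_width: 0.31
```

```bash
python3 -c "
from h import *
import cv2
where()
a=vision.get_image('wrist')[60:260,200:450]; b=vision.get_image('scene')[150:290,210:450]
cv2.imwrite('pics/w4.png',np.vstack([cv2.resize(a,(400,320)),cv2.resize(b,(480,280))[:,40:440]])[:,:,::-1])"
```

```text
t 5.15 local mm [11.4 -1.3 30. ] err deg [ 0.3 -0.3 -0. ] F [-0.6  0.1 -0.1] grip 27.0 q [-0.38  0.65  0.75  1.84 -1.14  1.42  0.9 ]
```

View pics/w4.png

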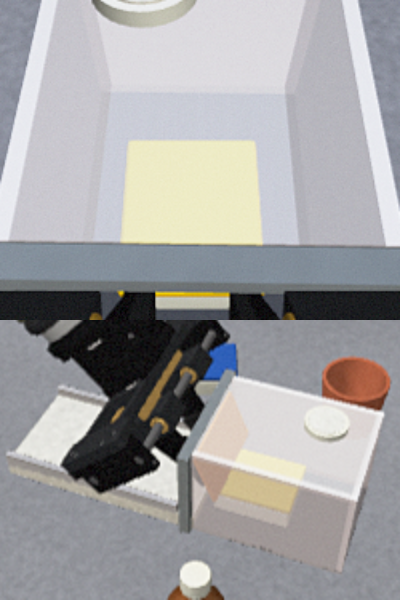

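```bash
python3 -c "
from h import *
for p in [(279.5,147.5),(360.5,147.5)]:
  for z in (.030,.042): print(z,np.round(1e3*B.T@(ray('wrist',p,z)-O),1))"
```

```text
0.03 [83.1 26.5 30. ]
0.042 [74.3 24.5 42. ]
0.03 [ 83.6 -29.9  30. ]
0.042 [ 74.8 -28.   42. ]
```

The box reads as flat on the floor: the lid is 56 mm wide at z = 30 mm, its rear face is 13 mm past the hinge, and the pushing force is zero. I'll pull back.

Emit:
{"op": "servo_tool", "data": {
  "commands": [
    [[0,0,0,-10,-11,0,27],[0,0,0,-24,-26,0,27],[0,0,0,-41,-44,0,27],[0,0,0,-61,-66,0,27],[0,0,0,-75,-80,0,27]]
  ]
}}

```text
time: 5.88
position: [0.5815, -0.0179, 0.03]
tool_rot: [0.579, 1.494, 0.592]
ft_force: [-0.2, 0.4, 0.2]
grip_width: 0.305
```

Emit:
{"op": "servo_tool", "data": {
  "commands": [
    [[0,0,0,-35,14,0,27],[0,0,0,-65,26,0,27],[0,0,0,-65,26,0,27],[0,0,0,-65,26,0,27]]
  ]
}}

```text
time: 6.38
position: [0.5816, -0.0395, 0.0949]
tool_rot: [0.578, 1.495, 0.595]
ft_force: [0.1, 0.8, 0.6]
grip_width: 0.311
```

```bash
python3 -c "
from h import *
import cv2
where()
a=vision.get_image('wrist')[60:260,200:450]; b=vision.get_image('scene')[150:290,210:450]
cv2.imwrite('pics/w5.png',np.vstack([cv2.resize(a,(400,320)),cv2.resize(b,(480,280))[:,40:440]])[:,:,::-1])
cv2.imwrite('pics/top5.png',vision.get_image('top')[:,:,::-1])"
```

```text
t 6.38 local mm [-124.9   -2.    94.9] err deg [ 0.2 -0.3  0. ] F [0.1 0.8 0.6] grip 27.1 q [-0.19  0.66  0.83  1.68 -1.03  1.64  0.94]
```

View pics/w5.png

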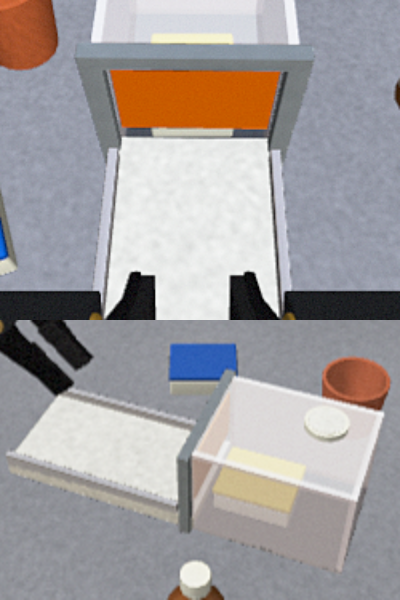

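View pics/top5.png

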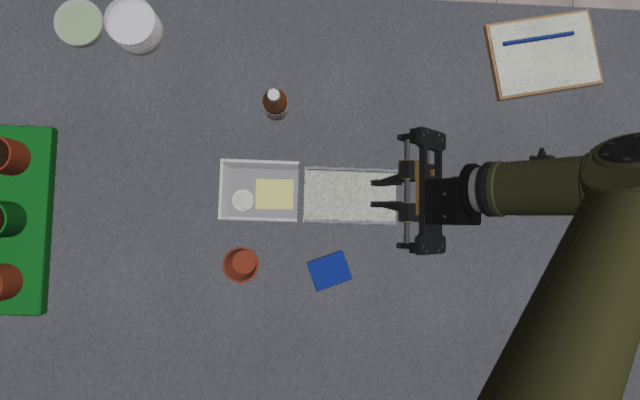

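The views agree: the flap hangs shut, the box lies in the chamber with its lid at (275,194) in the top view, the bystanders are in the same pixels as before, and the fingers are free. I'll do one last numeric check and hand in.

```bash
python3 -c "
from h import *
from bench import close_job
for p in [(275,194),(294.5,194),(255.5,194)]: print(np.round(1e3*B.T@(ray('top',p,.030)-O),1))
print(close_job())"
```

```text
[46.2  1.5 30. ]
[10.7  0.5 30. ]
[81.5  2.4 30. ]
the job is handed in; nothing more can be done
None
```

I pushed the seed box through the flap and over the sill with two fingertips, tool tilted 43°. It dropped flat into the chamber. I then pulled back and up, and handed the job in at about 6.5 s of the 35 s allowed. No verdict is reported.

My last checks:
- **Seed box:** its centre is at x ≈ +46 mm and y ≈ +1.5 mm in the dry box frame, with its rear edge about 6 mm past the sill. The earlier wrist view put the rear about 2 mm further in, within measuring error. Its flatness and floor height were read from the pictures and the lid width, not measured directly.
- **Flap:** it hangs shut in the wrist and scene views.
- **Robot:** the fingers are clear of everything, and the wrist force is about 1 N, which is its noise level.
- **Blue-lidded box, bottle and pot:** they appear in the same places as at the start in the top view.

No check failed. The wrist view put the dry box's mid-line about 2–4 mm to one side of the top view's estimate; I split the difference, and it did not matter for the push.

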